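# Snap the straightedge into the measuring stage and hold it down

## Robot

A 7-joint arm with a two-finger parallel gripper is mounted at the origin on the work surface. World frame = base frame: x ahead of the robot, y to its left, z up, the work surface at z = 0. Lengths are in m, angles in rad, forces in N, time in s.
With the tool pointing down it reaches from about 0.425 to 0.925 m from the base axis. Payload 6.8 kg.
Tool frame: the origin (TCP) lies at the very end of the fingers, on their centre line; the grasp point (between the pads) lies 19 mm behind it; z points along the fingers, y is the direction in which the jaws open and shut (so a half turn about z gives the same grasp; the last joint's range is limited). The gripper opens to 85 mm and grips with 20 to 120 N. Pads are 22 mm wide; open, the fingers measure 114 mm over their backs; the gripper's body (76 mm by 85 mm) begins 54 mm behind the grasp point. The pads swing forward as they close: fully open they stand 13 mm farther back than shut.
Start: joints at [-1.243, 0.477, 0.022, 1.555, -0.011, 1.109, -0.083], TCP at [0.285, 0.612, 0.231] pointing down, gripper open.
Joint ranges: [-2.96, 2.96], [-0.34, 2.1], [-1.41, 1.46], [0.24, 2.44], [-1.37, 4.51], [0.17, 1.92], [-2.96, 2.96]. Speed limits (rad/s): [2.39, 2.39, 3.14, 3.14, 3.14, 3.14, 3.14].

## Interface

Orientations are given as a unit quaternion [w, x, y, z].
In Python, from station import bot gives the robot as it stands.
- The arm moves only by the tool move_arm, never from a script. Its argument "commands" is text: rows parted by semicolons, each of 7 numbers parted by spaces: the opening, from 0 (shut) to 1 (fully open), then the shift along the tool's x, y, z in cm, then the turn, a rotation vector about the tool's x, y, z in degrees. In form: gripper tx ty tz rx ry rz; .... A call has 1 to 12 rows; each row shifts and turns the commanded pose from where the row before left it, along the tool's axes as they then stand; what a row does not reach is not made up. A row lasts 1/12 s, in which the tool goes at most 41.7 mm and 7.16 degrees, less where a joint would pass 70% of its speed; a pose out of reach is approached as far as the arm can. A call with a gripper value outside its range is refused whole. The fingers move at their own pace and stop on an object; "force" is the grip in N (left out, the last holds). Time passes only in rows, so rows that do not move let the fingers close. It gives the time, the measured TCP pose, the force and the opening at its end, in the units of the state.
- bot.get_obs(): the state, without advancing time (a new reading comes with each control period).
- bot.read_camera(name): name is "scene" or "top"; returns a dict with "img" (420x560x3 uint8, red, green, blue), "K" (3x3 intrinsics, pixels), "rvec" (rotation vector, rad) and "tvec" (3), from world to camera coordinates, as OpenCV has them. Camera axes: x right, y down, z forward; pixel columns grow to the right and rows downward; lengths in m; the calibration is good to about 2 mm. A picture is of the moment at which its call begins. There is no depth.
- bot.hand_in(): hands the job in, once; it reports no verdict.
The state is a dict: "t": time; "q": joint angles; "joint_vel": joint speeds; "joint_torque": joint torques, N m; "eef_pos": TCP position; "tool_rot": TCP orientation; "contact_force": force on the tool from outside, world axes, zero at the start; "torque": the same for the moment, N m; "gripper_width": opening from 0.0 (shut) to 1.0 (fully open).
Only numpy, scipy, OpenCV 4.12 (cv2) and the standard library are available. Lean on these libraries where they do the work, as an engineer would, in place of code of your own. Each camera call takes 0.05 s, during which the arm holds its last target. There are 200 camera calls.

## Task

Take the straightedge by its blue grip from the dark stone plate and lay its flat face flush against the steel rail of the measuring stage, orange stripe towards the two orange-topped spring catches and its ends level with the rail's, with the foot still on top of the catches. Then press it straight down until both catches snap and it sits fully home on its seat strip, and finish still gripping it and pressing it down firmly, with a push of at least 10 N. Leave all the other things on the bench, the plate and the stage where they are.

Things in the scene. Friction and masses are not known exactly. Their poses are not given: they have to be found in the camera images.
- straightedge: Steel straightedge bar 160 mm long (y), 22 mm wide (x), 30 mm tall, about 0.3 kg, upright on the stone plate. On the middle of its flat top stands a blue grip: 30 mm along y, 14 mm along x, 34 mm tall. Origin: centre of the grip, 17 mm above the bar's top, 47 mm above its underside; z up. The flat reference face is the -x side, 11 mm from the origin; an orange stripe marks the top's +x side.
- straightedge_bead (a point): Middle of the rounded bead (radius 4 mm, along y) at the foot of the straightedge's +x side: 7 mm to +x of its origin, 4 mm above its underside. The bead also reaches 11 mm from the origin in x. Axes as the straightedge.
- seat: Dark seat strip on the stage, 20 mm wide (x), 160 mm long (y), 2 mm thick, where the straightedge's foot belongs. Origin: centre of its underside. x points from the rail across to the catches, y along the strip. With the straightedge home, its origin is 49 mm above this one at the same x, y and yaw.
- rail_top (a point): Middle of the top edge of the polished steel rail's face, which looks to +x of the seat, 11 mm from the seat's origin in x, 28 mm above it. The rail is 18 mm thick and 160 mm long, its ends level with the seat strip's. Axes as the seat.
- catch_a (a joint): Spring travel (m) of the brass nose at y = +45 mm of the seat: 0 when fully out, 0.003 as the bead passes, about 0.001 with the straightedge home. At 0 its tip is 8 mm from the seat's origin in x; its ball end (radius 6 mm) is 14.6 mm above that origin. Its block, 20 mm wide with an orange top, has its front 17 mm from the seat's origin in x and its top 21 mm above it.
- catch_b (a joint): The same for the nose at y = -45 mm of the seat. With the straightedge against the rail, its bead meets both noses when its foot is about 15 mm above the seat strip; pressing on takes about 10 to 15 N in all, then the force drops suddenly with about 8 mm left to go, and it comes to rest on the strip.
- stage: Measuring stage, fixed: white base and aluminium plate 200 mm (x) by 270 mm (y), plate top 48 mm above the bench, glass window on the +x part. Origin: centre of its underside. The seat strip and rail lie along its -x edge; a black-ended micrometer head sticks out of its +x side.
- granite: Dark stone surface plate, fixed, 200 (x) x 240 (y) x 40 mm. Origin: centre of its underside on the bench; the straightedge and ring gauge start on it.
- ring_gauge: steel ring gauge, 40 mm outside diameter, 16 mm tall, lying on the granite plate; bystander. Origin: centre of its underside
- flange: brass flange sample, 48 mm diameter, 20 mm tall, standing on the stage's glass; bystander. Origin: centre of its underside
- oil_jar: amber jar, 50 mm diameter, 75 mm tall, on the bench; bystander. Origin: centre of its underside
- loupe: black loupe, 44 mm diameter, 40 mm tall, on the bench; bystander. Origin: centre of its underside
- gauge_block: steel block 30 x 60 x 30 mm on the bench; bystander. Origin: centre of its underside
- plug_gauge: steel plug gauge standing upright, 32 mm diameter, 85 mm tall, on the bench; bystander. Origin: centre of its underside
- screwdriver: red-handled screwdriver 170 mm long lying on the bench; bystander. Origin: about the middle of its length, on its underside

How it is judged:
By the outcome, as a careful person would: the job done as asked, in the order asked, and still so for the second after the job is handed in, while the arm keeps its last pose, push and grip.
It also fails if it takes over 48 s, if anything falls off the work surface, if the arm or the gripper's body presses on something with over 40 N, if the wrist force passes 120 N, or if a joint passes its speed limit or range.

## Working session

There is one attempt and no reset: what is moved stays moved. The work goes in short steps, Python scripts to look and compute and a tool call to move; the robot and the scene stay as the last step left them, time stands still between calls to the robot, and variables do not carry over. Pictures are saved under pics/ and viewed, about 8 in all and at most 12, crops included, and the job is handed in when it is done.

Besides the shell and the picture viewer there is one more tool, called after "Request:" in YAML: its name, and indented under it one key for each argument. move_arm: Moves the arm, as the interface text tells. Its arguments: {"type":"object","properties":{"commands":{"type":"string"},"force":{"type":"number"}},"required":["commands"]}

```bash
mkdir -p pics; cat > h.py <<'E'
import numpy as np, cv2
from station import bot
def cam(n):
    c=bot.read_camera(n); R=cv2.Rodrigues(np.array(c["rvec"],float))[0]
    return c["img"],np.array(c["K"]),R,np.array(c["tvec"],float).ravel()
def ray(C,u,v,z):
    _,K,R,t=C; d=R.T@np.linalg.inv(K)@np.array([u,v,1.]); o=-R.T@t
    return o+d*(z-o[2])/d[2]
def proj(C,p):
    _,K,R,t=C; q=K@(R@np.array(p)+t); return q[:2]/q[2]
def save(C,f): cv2.imwrite("pics/"+f,cv2.cvtColor(C[0],cv2.COLOR_RGB2BGR))
E
python3 - <<'E'
from h import *
for n in("scene","top"):
    C=cam(n); save(C,n+"0.png"); print(n,C[1][0],-C[2].T@C[3],C[2][2])
print(bot.get_obs())
E
```

```text
scene [429.07160412   0.         282.23675946] [ 1.32176366 -0.6175263   0.8795461 ] [-0.56703444  0.50356092 -0.65184227]
top [410.70008778   0.         281.05029863] [ 0.3611823  -0.00487388  1.24318983] [ 0.20427631  0.02653099 -0.97855367]
{'t': 0.1, 'q': array([-1.24309072,  0.47768945,  0.02233918,  1.55633956, -0.01153346,
        1.10932526, -0.08308694]), 'joint_vel': array([-9.99197889e-04, -2.07648311e-03, -3.97056860e-06, -3.35643959e-03,
       -2.40333820e-03, -1.15634523e-03, -5.39480300e-04]), 'joint_torque': array([ 4.98028414e-03, -5.97753024e+01,  1.61396150e+00, -2.81949162e+01,
        1.29245516e-02,  4.91947125e-03, -3.98161035e-05]), 'eef_pos': array([0.28471808, 0.61142253, 0.23044714]), 'tool_rot': array([-1.34195642e-04,  2.16171985e-01,  9.76354959e-01, -8.05989070e-04]), 'contact_force': array([ 0.19962119, -1.12592827, -0.49162046]), 'torque': array([ 0.00964562,  0.01842736, -0.0030522 ]), 'gripper_width': 1.0002019808745883}
```

View pics/top0.png

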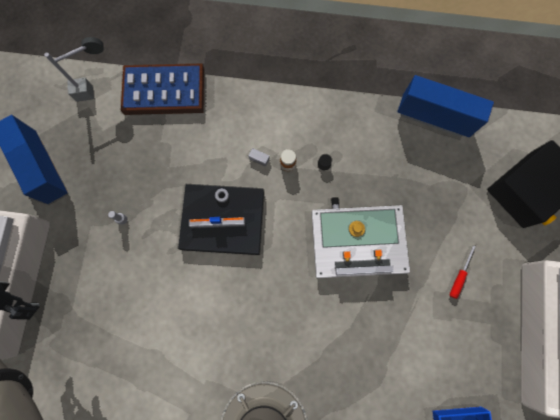

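View pics/scene0.png

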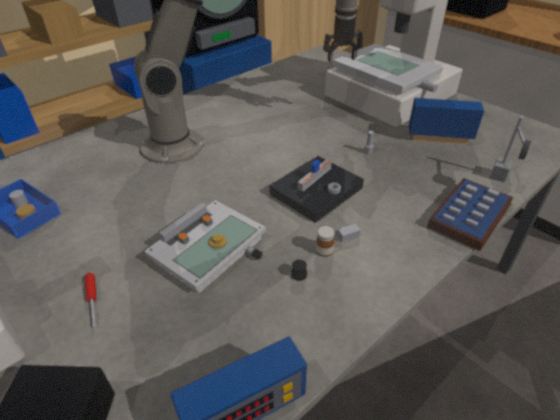

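The top view shows the straightedge at about (217,221) with its blue grip on the black plate at (222,220). The stage is at (361,242), with the orange catches at (347,256) and (378,254) and the rail at (363,267). The scene view shows the same layout. Next I measure.

```bash
cat > m.py <<'E'
from h import *
def blobs(C,lo,hi,box,amin=8):
    u0,v0,u1,v1=box; hsv=cv2.cvtColor(C[0],cv2.COLOR_RGB2HSV)
    m=cv2.inRange(hsv,lo,hi); k=np.zeros_like(m); k[v0:v1,u0:u1]=m[v0:v1,u0:u1]
    n,l,s,c=cv2.connectedComponentsWithStats(k)
    return [(s[i,4],c[i],np.argwhere(l==i)[:,::-1]) for i in range(1,n) if s[i,4]>=amin]
E
python3 - <<'E'
from m import *
T=cam("top");S=cam("scene")
for n,C,bx in(("top",T,(170,180,420,290)),("scene",S,(140,140,370,290))):
    for nm,lo,hi in(("blue",(105,130,60),(130,255,255)),("orange",(5,150,120),(16,255,255))):
        for a,c,p in blobs(C,lo,hi,bx,5):
            for z in ((.104,) if nm=="blue" else (.07,)): print(n,nm,a,c.round(1),p.min(0),p.max(0),ray(C,*c,z).round(4))
a=cv2.resize(T[0][180:285,170:270],None,fx=5,fy=5,interpolation=cv2.INTER_CUBIC)
b=cv2.resize(T[0][195:285,305:415],None,fx=5,fy=5,interpolation=cv2.INTER_CUBIC)[:525]
b=cv2.resize(T[0][230:285,305:415],None,fx=5,fy=5,interpolation=cv2.INTER_CUBIC)
cv2.imwrite("pics/z1.png",cv2.cvtColor(np.vstack([cv2.copyMakeBorder(a[100:300],0,0,0,50,0),b]),cv2.COLOR_RGB2BGR))
E
```

```text
top blue 72 [215.1 219.1] [209 216] [220 222] [0.5492 0.2073 0.104 ]
top orange 41 [233.4 218.3] [224 217] [242 219] [0.5637 0.1612 0.07  ]
top orange 39 [198.8 219.6] [190 219] [208 221] [0.5474 0.2603 0.07  ]
top orange 43 [377.9 253. ] [375 250] [381 256] [ 0.5154 -0.263   0.07  ]
top orange 37 [346.5 254.6] [344 252] [349 258] [ 0.4997 -0.1745  0.07  ]
scene blue 74 [315.3 165.3] [312 160] [319 171] [0.562  0.1982 0.104 ]
scene orange 27 [206.2 217.9] [203 216] [209 220] [ 0.5007 -0.1769  0.07  ]
scene orange 31 [182.4 235.5] [179 233] [186 238] [ 0.5165 -0.2652  0.07  ]
```

View pics/z1.png

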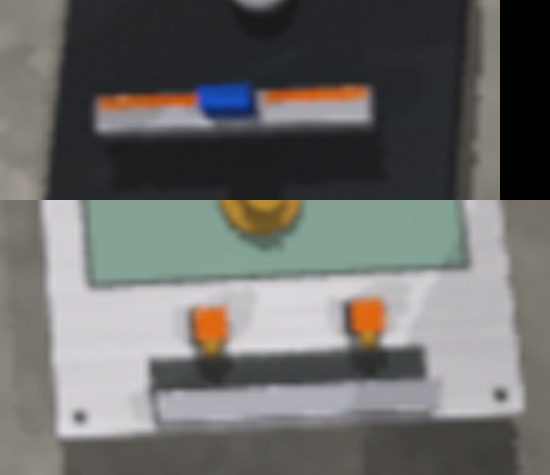

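Orange stripe and catches both face world +x, and both yaws are about 9–10°. I'll refine these with edge fits.

```bash
cat > e.py <<'E'
from m import *
def lin(C,a,b,z): # yaw from two world points
    return ray(C,*a,z),ray(C,*b,z)
def orange_ends(C,bx):
    u0,v0,u1,v1=bx; im=C[0][v0:v1,u0:u1].astype(float); o=np.clip(im[...,0]-im[...,2]-40,0,None)
    return o
E
python3 - <<'E'
from e import *
T=cam("top");S=cam("scene")
# triangulate grip
p=[blobs(C,(105,130,60),(130,255,255),b,20)[0][1] for C,b in((T,(170,180,270,260)),(S,(270,140,370,210)))]
P=[C[1]@np.c_[C[2],C[3]] for C in(T,S)]
X=cv2.triangulatePoints(P[0],P[1],p[0],p[1]);print("grip tri",(X[:3]/X[3]).ravel())
# stripe
o=orange_ends(T,(180,205,255,235)); prof=o.sum(0); h=prof[prof>0]; print("stripe prof",prof.round().astype(int))
vv=np.arange(30)[:,None]+205; c=(o*vv).sum(0)/(prof+1e-9); print(c.round(1))
# catches top/scene at .069
for C,b in((T,(335,240,390,265)),(S,(170,210,215,245))):
    q=[ray(C,*c,.069) for a,c,_ in blobs(C,(5,150,120),(16,255,255),b)]
    q.sort(key=lambda r:r[1]); d=q[1]-q[0]; print("catch mid",(q[0]+q[1])/2,np.linalg.norm(d),"yaw",np.degrees(np.arctan2(-d[0],d[1])))
    print(np.array(q).round(4))
# stage rail gray profile columns
g=cv2.cvtColor(T[0],cv2.COLOR_RGB2GRAY)
for u in(340,350,360,370,380,386): print(u,g[255:285,u])
for v in(266,268,270): print(v,g[v,325:400])
E
```

```text
grip tri [0.55108787 0.20945488 0.09296469]
stripe prof [  0   0   0   0   0   0   0   0   0   3 110 197 209 207 222 231 222 221
 222 239 252 229 206 203 211 225 226 217 162   0   0   0   0   0   0   0
   0   0   0   0   0   0   0 107 211 230 227 220 223 236 252 258 265 247
 242 243 245 263 279 263 253 244 158  20   0   0   0   0   0   0   0   0
   0   0   0]
[  0.    0.    0.    0.    0.    0.    0.    0.    0.  220.  220.2 220.2
 220.1 220.1 220.  219.9 219.8 219.8 219.8 219.8 219.7 219.7 219.6 219.6
 219.6 219.6 219.6 219.5 219.5   0.    0.    0.    0.    0.    0.    0.
   0.    0.    0.    0.    0.    0.    0.  218.9 218.8 218.7 218.6 218.6
 218.6 218.6 218.6 218.6 218.4 218.4 218.4 218.4 218.4 218.3 218.2 218.1
 218.1 218.1 218.1 218.1   0.    0.    0.    0.    0.    0.    0.    0.
   0.    0.    0. ]
catch mid [ 0.50764457 -0.21894685  0.069     ] 0.08998683476464037 yaw 10.041926549977937
[[ 0.5155 -0.2633  0.069 ]
 [ 0.4998 -0.1746  0.069 ]]
catch mid [ 0.50728213 -0.2205979   0.069     ] 0.08974942511152657 yaw 10.182928714972144
[[ 0.5152 -0.2648  0.069 ]
 [ 0.4993 -0.1764 
[... 1001 characters left out ...]
30 130 129 129 132 135 135 136 137 140 151 162 162 174 189 190 190
 190 190 190]
268 [208 209 208 208 209 207 202 196 190 157 107 117 132 130 145 161 156 149
 148 148 148 150 151 149 151 153 155 155 157 160 165 165 163 171 177 176
 173 172 172 172 172 173 172 172 173 173 173 173 174 173 168 160 156 156
 156 156 156 156 156 157 156 156 156 156 156 156 156 164 178 188 189 189
 189 189 189]
270 [207 207 206 207 206 199 189 188 186 172 138 148 179 175 174 175 174 174
 175 174 175 174 174 175 174 175 175 175 174 174 174 174 174 174 175 175
 175 175 174 174 174 174 174 174 174 174 175 175 174 172 164 155 154 155
 155 154 155 154 153 155 157 156 156 156 154 154 154 166 184 191 193 193
 193 194 194]
```

Request:
move_arm:
  commands: "1 0 0 0 0 0 7; 1 0 0 0 0 0 7; 1 0 0 0 0 0 7; 1 0 0 0 0 0 7; 1 0 0 0 0 0 7; 1 0 0 0 0 0 7; 1 0 0 0 0 0 7; 1 0 0 0 0 0 6.5"

```text
t: 0.97
eef_pos: [0.2848, 0.6119, 0.2312]
tool_rot: [-0.0, 0.648, 0.761, -0.0]
contact_force: [0.3, 0.2, 0.3]
gripper_width: 1.0
```

```bash
python3 - <<'E'
from e import *
T=cam("top")
a,b=ray(T,189.98,220.2,.07),ray(T,242.2,218.05,.07);d=a-b
th=np.arctan2(-d[0],d[1]);print("bar len",np.linalg.norm(d),"yaw",np.degrees(th),"mid stripe",(a+b)/2)
ex=np.array([np.cos(th),np.sin(th),0]);print("bar centre if stripe 4/6/8 wide",[((a+b)/2-ex*(.011-w/2)).round(4) for w in(.004,.006,.008)])
# rail +x edge and -x edge
g=cv2.cvtColor(T[0],cv2.COLOR_RGB2GRAY).astype(float)
E=[];F=[]
for u in range(339,389,2):
    c=g[:,u]; hi=np.median(c[268:272]); 
    v=271
    while c[v]>.5*(hi+c[262:266].min()): v-=1
    t=.5*(hi+c[262:266].min()); E.append((u,v+(t-c[v])/(c[v+1]-c[v])))
    v=270; t=.87*hi
    while c[v]>t: v+=1
    F.append((u,v-1+(c[v-1]-t)/(c[v-1]-c[v])))
for n,L in(("face",E),("back",F)):
    k=np.polyfit(*np.array(L).T,1); p,q=ray(T,340,np.polyval(k,340),.076),ray(T,386,np.polyval(k,386),.076)
    d=p-q;th=np.arctan2(-d[0],d[1]);nrm=np.array([np.cos(th),np.sin(th)]);print(n,np.degrees(th),"normal offset",nrm@p[:2])
th=np.radians(10.1);nx=np.array([np.cos(th),np.sin(th)]);ny=np.array([-nx[1],nx[0]])
print("catch mid n,t",nx@[.5076,-.2189],ny@[.5076,-.2189])
for u,v in((335.5,270),(392.3,270)): print("rail end t",ny@ray(T,u,v,.076)[:2])
E
```

```text
bar len 0.15168419832397897 yaw 9.538263827527677 mid stripe [0.55517435 0.21074671 0.07      ]
bar centre if stripe 4/6/8 wide [array([0.5463, 0.2093, 0.07  ]), array([0.5473, 0.2094, 0.07  ]), array([0.5483, 0.2096, 0.07  ])]
face 10.025521417500638 normal offset 0.4251629410490877
back 10.075703393566306 normal offset 0.408191736486792
catch mid n,t 0.46134603781348804 -0.30452389626069687
rail end t -0.22396322865447724
rail end t -0.3837142249170599
```

Request:
move_arm:
  commands: "1 -3.8 2 0 0 0 0; 1 -3.8 2 0 0 0 0;1 -3.8 2 0 0 0 0;1 -3.8 2 0 0 0 0;1 -3.8 2 0 0 0 0;1 -3.8 2 0 0 0 0;1 -3.8 2 0 0 0 0;1 -3.8 2 0 0 0 0;1 -3.6 2 0 0 0 0;1 -3 1.8 0 0 0 0"

```text
t: 1.85
eef_pos: [0.5368, 0.2848, 0.2316]
tool_rot: [0.0, 0.646, 0.764, 0.0]
contact_force: [0.6, 0.9, -0.6]
gripper_width: 1.004
```

Request:
move_arm:
  commands: "1 -3.8 -0.1 0 0 0 0; 1 -3.8 -0.05 0 0 0 0; 1 0 0 3.6 0 0 0; 1 0 0 3.6 0 0 0; 1 0 0 3.4 0 0 0; 1 0 0 0 0 0 0"

```text
t: 2.35
eef_pos: [0.5421, 0.211, 0.1194]
tool_rot: [-0.002, 0.645, 0.764, -0.005]
contact_force: [-1.1, 0.1, -0.2]
gripper_width: 0.999
```

```bash
python3 - <<'E'
from e import *
S=cam("scene");T=cam("top");print(bot.get_obs()["eef_pos"],proj(S,bot.get_obs()["eef_pos"]),proj(T,bot.get_obs()["eef_pos"]))
a=cv2.resize(S[0][110:220,255:375],None,fx=5,fy=5,interpolation=cv2.INTER_CUBIC)
cv2.imwrite("pics/z2.png",cv2.cvtColor(a,cv2.COLOR_RGB2BGR))
E
```

```text
[0.54593588 0.21253271 0.12508178] [315.11577248 155.86854299] [211.84736429 218.64516788]
```

View pics/z2.png

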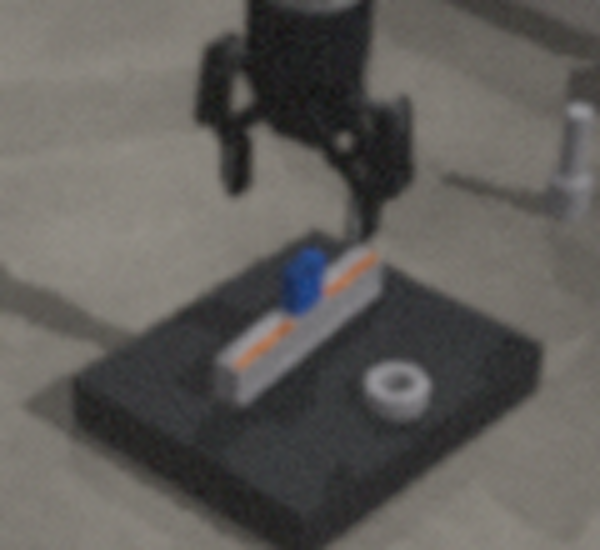

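The scene view shows the open jaws straddling the blue grip, which is at about (315,166) in full-image pixels. The path down is clear, so I descend and grip.

Request:
move_arm:
  commands: "1 -0.3 0.25 1 0 0 0; 1 0 0 2 0 0 0; 1 0 0 1.5 0 0 0; 1 0 0 0.6 0 0 0; 1 0 0 0 0 0 0; 0 0 0 0 0 0 0; 0 0 0 0 0 0 0; 0 0 0 0 0 0 0; 0 0 0 0 0 0 0; 0 0 0 0 0 0 0; 0 0 0 0 0 0 0; 0 0 0 0 0 0 0"
  force: 60

```text
t: 3.45
eef_pos: [0.5495, 0.2103, 0.0747]
tool_rot: [0.0, 0.646, 0.763, 0.0]
contact_force: [-0.2, -0.9, 3.5]
gripper_width: 0.149
```

Request:
move_arm:
  commands: "0 0 0 0 0 0 0; 0 0 0 -1 0 0 0; 0 0 0 -2 0 0 0; 0 0 0 -3 0 0 0; 0 0 0 -2 0 0 0; 0 0 0 0 0 0 0; 0 0 0 0 0 0 0;0 0 0 0 0 0 0"
  force: 110

```text
t: 4.12
eef_pos: [0.5483, 0.21, 0.1534]
tool_rot: [-0.0, 0.646, 0.763, -0.001]
contact_force: [0.2, -0.1, -2.4]
gripper_width: 0.144
```

```bash
python3 - <<'E'
from e import *
S=cam("scene");T=cam("top");o=bot.get_obs();print(o["eef_pos"],o["tool_rot"],o["contact_force"],o["torque"],o["gripper_width"])
a=[cv2.resize(C[0][y:y+90,x:x+120],None,fx=5,fy=5,interpolation=cv2.INTER_CUBIC) for C,x,y in((S,255,115),(T,160,170))]
cv2.imwrite("pics/z3.png",cv2.cvtColor(cv2.resize(np.vstack(a),(400,600)),cv2.COLOR_RGB2BGR))
E
```

```text
[0.54812213 0.20978401 0.15273802] [-5.98142511e-04  6.45858324e-01  7.63455683e-01 -1.44473277e-03] [ 0.17812431 -0.25939347 -3.17001849] [ 0.02893013 -0.03780189 -0.0159706 ] 0.14429288927085346
```

View pics/z3.png

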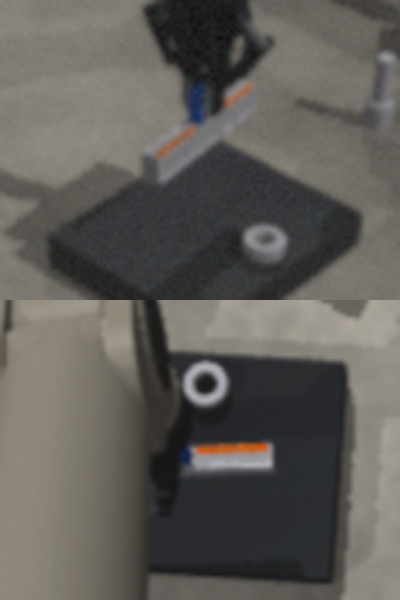

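Both views show the bar level in the gripper with the grip clamped and the ring gauge undisturbed. I carry it over the stage, keeping it high.

Request:
move_arm:
  commands: "0 0 0 0 0 0 -0.55; 0 -3.7 -1.2 0 0 0 0; 0 -3.8 -1.3 0 0 0 0; 0 -3.8 -1.3 0 0 0 0; 0 -3.8 -1.3 0 0 0 0; 0 -3.8 -1.3 0 0 0 0; 0 -3.8 -1.3 0 0 0 0; 0 -3.8 -1.3 0 0 0 0; 0 -3.8 -1.3 0 0 0 0; 0 -3.8 -1.3 0 0 0 0; 0 -3.4 -1.2 0 0 0 0; 0 -3 -1 0 0 0 0"

```text
t: 5.22
eef_pos: [0.4829, -0.2154, 0.1538]
tool_rot: [-0.0, 0.643, 0.766, -0.001]
contact_force: [1.1, -0.7, -2.5]
gripper_width: 0.136
```

Request:
move_arm:
  commands: "0 -1 0 0 0 0 0; 0 0 0 0 0 0 0; 0 0 0 0 0 0 0; 0 0 0 0 0 0 0"

```text
t: 5.55
eef_pos: [0.4862, -0.2209, 0.1537]
tool_rot: [-0.001, 0.641, 0.767, 0.0]
contact_force: [0.1, 1.2, -2.7]
gripper_width: 0.143
```

Request:
move_arm:
  commands: "0 -0.15 -0.1 1 0 0 0; 0 0 0 1.5 0 0 0; 0 0 0 1 0 0 0; 0 0 0 0 0 0 0; 0 0 0 0 0 0 0; 0 0 0 0 0 0 0"

```text
t: 6.05
eef_pos: [0.4857, -0.224, 0.1194]
tool_rot: [0.0, 0.642, 0.767, 0.0]
contact_force: [-1.2, -0.2, -2.2]
gripper_width: 0.148
```

```bash
python3 - <<'E'
from e import *
S=cam("scene");T=cam("top");o=bot.get_obs();print(o["eef_pos"],o["tool_rot"],o["contact_force"],o["torque"])
a=[cv2.resize(C[0][y:y+75,x:x+133],(798,450) if 0 else (532,300),interpolation=cv2.INTER_CUBIC) for C,x,y in((S,140,180),(T,295,205))]
cv2.imwrite("pics/z4.png",cv2.cvtColor(np.vstack(a),cv2.COLOR_RGB2BGR))
E
```

```text
[ 0.48588602 -0.22425636  0.11983559] [4.81365656e-04 6.42146605e-01 7.66581666e-01 2.33883555e-04] [ 0.02045354  0.14758515 -2.43738254] [ 0.02255276 -0.00172064  0.00871186]
```

View pics/z4.png

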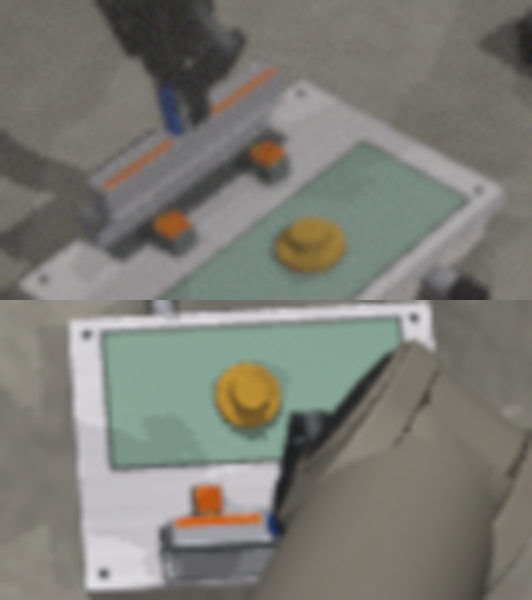

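The scene view shows the bar just above the rail with the stripe towards the catches. The top view shows its left end near the rail's left end, at about (336,272). I check the lengthwise alignment numerically.

```bash
cat > c.py <<'E'
from e import *
th=np.radians(10.1);nx=np.array([np.cos(th),np.sin(th)]);ny=np.array([-nx[1],nx[0]])
S=cam("scene");T=cam("top");o=bot.get_obs();z=o["eef_pos"][2]-.0047
p=o["eef_pos"][:2];print("tcp n,t,z",nx@p,ny@p,o["eef_pos"][2])
for n,C,b in(("S",S,(150,180,225,250)),("T",T,(325,240,372,280))):
    for a,c,px in blobs(C,(4,110,90),(18,255,255),b,6):
        # catch or stripe
        cen=ray(C,*c,.069)[:2]; e=px.max(0)-px.min(0)
        if max(e)<9: print(n,"catch",a,nx@cen,ny@cen)
        else:
            q=np.array([ray(C,u,v,z)[:2] for u,v in px]);t=q@ny
            l=np.polyfit(t,q@nx,1);print(n,"stripe",a,"t",t.min(),t.max(),"n",(q@nx).mean(),"dyaw",-np.degrees(l[0]))
E
python3 c.py
```

```text
tcp n,t,z 0.43893898644181306 -0.30605261690990915 0.11984259549518335
S stripe 16 t -0.28269156236219367 -0.23320350921415675 n 0.4426070820907318 dyaw -0.023091112722866455
S catch 34 0.4609867485657528 -0.26153131556346687
S stripe 20 t -0.3789885405065038 -0.32984531929803496 n 0.4424838661395053 dyaw 0.0998752288625408
S catch 43 0.46116080015815686 -0.3516287586484416
T stripe 87 t -0.2853226633217357 -0.2302172136654643 n 0.44927329853783754 dyaw -5.227283192630082
```

Lengthwise alignment is within about 0.5 mm in both cameras and the yaw is right. I descend to just above the catches with a little extra rail clearance, then close onto the rail.

Request:
move_arm:
  commands: "0 0 0.15 0 0 0 0; 0 0 0 0.5 0 0 0; 0 0 0 0.5 0 0 0; 0 0 0 0.35 0 0 0; 0 0 0 0 0 0 0; 0 0 0 0 0 0 0"

```text
t: 6.75
eef_pos: [0.4865, -0.2239, 0.1053]
tool_rot: [-0.0, 0.642, 0.766, -0.0]
contact_force: [0.4, 0.5, -2.1]
gripper_width: 0.143
```

Request:
move_arm:
  commands: "0 0 -0.1 0 0 0 0; 0 0 -0.1 0 0 0 0; 0 0 0 0 0 0 0; 0 0 0 0 0 0 0"

```text
t: 7.08
eef_pos: [0.4849, -0.2244, 0.1059]
tool_rot: [0.0, 0.642, 0.766, 0.0]
contact_force: [-0.2, 0.1, -2.3]
gripper_width: 0.144
```

Request:
move_arm:
  commands: "0 0 -0.1 0 0 0 0; 0 0 -0.1 0 0 0 0; 0 0 0 0 0 0 0; 0 0 0 0 0 0 0"

```text
t: 7.42
eef_pos: [0.4831, -0.2247, 0.1059]
tool_rot: [0.0, 0.642, 0.767, 0.0]
contact_force: [0.8, -0.1, -2.0]
gripper_width: 0.147
```

Request:
move_arm:
  commands: "0 0 -0.1 0 0 0 0; 0 0 0 0 0 0 0; 0 0 0 0 0 0 0"

```text
t: 7.67
eef_pos: [0.483, -0.2247, 0.1061]
tool_rot: [0.001, 0.642, 0.767, 0.0]
contact_force: [4.7, 1.1, -3.1]
gripper_width: 0.143
```

Request:
move_arm:
  commands: "0 0 -0.1 0 0 0 0; 0 0 0 0 0 0 0; 0 0 0 0 0 0 0;0 0 0 0 0 0 0"

```text
t: 8.0
eef_pos: [0.4829, -0.2247, 0.1063]
tool_rot: [0.001, 0.642, 0.767, 0.001]
contact_force: [7.0, 1.1, -3.5]
gripper_width: 0.141
```

```bash
python3 - <<'E'
from e import *
S=cam("scene");o=bot.get_obs();print(o["eef_pos"],o["tool_rot"],o["contact_force"],o["torque"])
a=cv2.resize(S[0][185:260,145:245],(800,600),interpolation=cv2.INTER_CUBIC)
cv2.imwrite("pics/z5.png",cv2.cvtColor(a,cv2.COLOR_RGB2BGR))
E
python3 c.py
```

```text
[ 0.48283664 -0.22476218  0.10627397] [0.00139078 0.64200455 0.76669906 0.00088437] [ 6.7113804   0.17878842 -3.19945096] [ 0.32453467 -1.57217357 -0.09955407]
tcp n,t,z 0.4359724879471652 -0.305937806373455 0.10627758200345391
S stripe 14 t -0.27709267763258744 -0.23202121754239977 n 0.439501733203948 dyaw -1.3124884592750086
S catch 36 0.4616176538494993 -0.2615134423634446
S stripe 16 t -0.3743814140805561 -0.3291485633698066 n 0.4394593455421981 dyaw 0.37306149334165667
S catch 44 0.46072456207635704 -0.3513351112940083
T stripe 95 t -0.28491976843575606 -0.23194442690569314 n 0.4481092015020243 dyaw -6.869340367344624
```

View pics/z5.png

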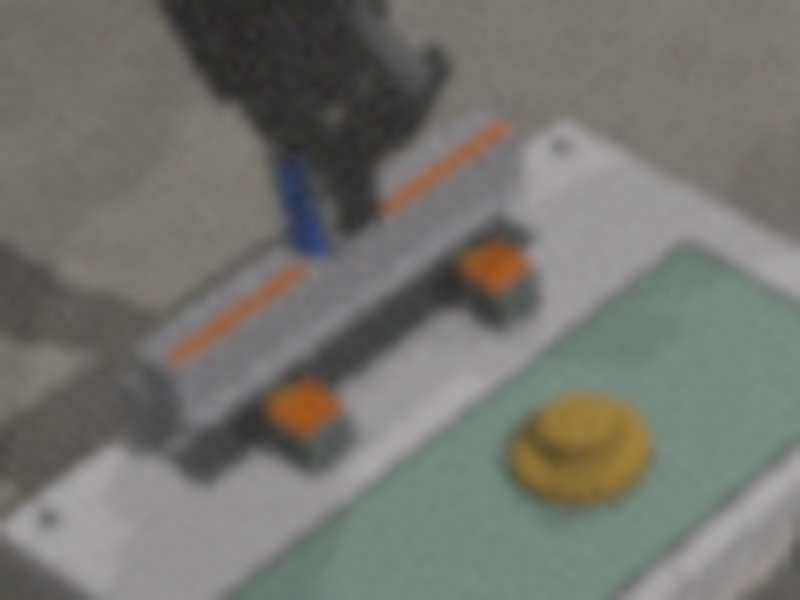

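The scene view shows the bar against the rail over both catches. The stripe thresholding is noisy lengthwise, so I'll do one sub-pixel check of both bar ends before pressing.

```bash
cat > d.py <<'E'
from e import *
th=np.radians(10.1);nx=np.array([np.cos(th),np.sin(th)]);ny=np.array([-nx[1],nx[0]])
S=cam("scene");T=cam("top");z=bot.get_obs()["eef_pos"][2]-.0047;p=bot.get_obs()["eef_pos"][:2];print("tcp n,t",nx@p,ny@p)
def prof(C,n,zz,ts,f):
    P=np.array([proj(C,[*(nx*n+ny*t),zz]) for t in ts],np.float32)
    return cv2.remap(f,P[:,0].copy(),P[:,1].copy(),cv2.INTER_LINEAR).ravel()
def cross(ts,y,up):
    h=(np.percentile(y,85)+np.percentile(y,10))/2;i=np.where((y>h))[0];return ts[i[0] if up else i[-1]]
ts=np.arange(-.40,-.21,.0005)
for nm,C,n0 in(("S",S,.4395),("T",T,.4445)):
    f=C[0].astype(np.float32);o=np.clip(f[...,0]-f[...,2],0,None)
    y=np.mean([prof(C,n0+d,z,ts,o) for d in(-.002,-.001,0,.001,.002)],0)
    L=ts<-.325;H=ts>-.29
    print(nm,"stripe ends",cross(ts[L],y[L],1) if nm=="S" else None,cross(ts[H],y[H],0))
    c=np.mean([prof(C,.461+d,.069,ts,o) for d in(-.003,0,.003)],0)
    for M in((ts<-.32)&(ts>-.385),(ts>-.295)&(ts<-.225)): 
        w=np.clip(c[M]-60,0,None);print("  catch",(w*ts[M]).sum()/(w.sum()+1e-9))
g=cv2.cvtColor(T[0],cv2.COLOR_RGB2GRAY).astype(np.float32)
tt=np.arange(-.250,-.205,.002)
print(tt.round(3))
for n in(.437,.434,.431):print("bar",n,prof(T,n,z,tt,g).round())
for n in(.421,.417,.413):print("rail",n,prof(T,n,.076,tt,g).round())
E
python3 d.py
```

```text
tcp n,t 0.43595656644292474 -0.3059431420161471
S stripe ends -0.3815 -0.22799999999999987
  catch -0.3505500835877354
  catch -0.2603063868629596
T stripe ends None -0.23149999999999987
  catch 0.0
  catch -0.260226156875265
[-0.25  -0.248 -0.246 -0.244 -0.242 -0.24  -0.238 -0.236 -0.234 -0.232
 -0.23  -0.228 -0.226 -0.224 -0.222 -0.22  -0.218 -0.216 -0.214 -0.212
 -0.21  -0.208 -0.206]
bar 0.437 [143. 143. 141. 141. 142. 142. 141. 141. 142. 146. 149. 140. 121.  96.
  91. 108. 152. 178. 190. 191. 192. 192. 191.]
bar 0.434 [156. 156. 156. 156. 157. 157. 156. 157. 157. 158. 158. 150. 130. 101.
  91. 104. 147. 175. 190. 192. 192. 192. 192.]
bar 0.431 [160. 160. 160. 161. 161. 161. 161. 161. 161. 162. 164. 162. 141. 110.
  98. 111. 152. 177. 190. 191. 192. 192. 192.]
rail 0.421 [ 97.  97.  97.  97.  97.  97.  98.  98.  98. 103. 110. 117. 114. 122.
 141. 171. 184. 191. 192. 194. 199. 205. 210.]
rail 0.417 [ 95.  96.  96.  96.  96.  97. 100. 104. 109. 115. 126. 144. 139. 142.
 153. 178. 188. 192. 193. 197. 202. 209. 211.]
rail 0.413 [ 97.  97.  97.  99. 104. 108. 112. 115. 117. 121. 129. 144. 139. 142.
 159. 180. 191. 193. 194. 200. 207. 212. 213.]
```

Ends agree to about 1 mm (top says −1 mm, scene +0.6 mm), which is good enough. Now I press straight down.

Request:
move_arm:
  commands: "0 0 0 0.2 0 0 0; 0 0 0 0.2 0 0 0; 0 0 0 0.2 0 0 0; 0 0 0 0 0 0 0; 0 0 0 0 0 0 0"

```text
t: 8.67
eef_pos: [0.483, -0.225, 0.1003]
tool_rot: [0.002, 0.642, 0.767, 0.001]
contact_force: [6.3, 0.4, -4.1]
gripper_width: 0.14
```

Request:
move_arm:
  commands: "0 0 0 0.15 0 0 0; 0 0 0 0.15 0 0 0; 0 0 0 0 0 0 0; 0 0 0 0 0 0 0"

```text
t: 9.0
eef_pos: [0.4832, -0.2254, 0.0985]
tool_rot: [0.002, 0.642, 0.767, 0.001]
contact_force: [3.1, 0.9, 9.1]
gripper_width: 0.148
```

Request:
move_arm:
  commands: "0 0 0 0.15 0 0 0; 0 0 0 0.15 0 0 0; 0 0 0 0 0 0 0; 0 0 0 0 0 0 0"

```text
t: 9.33
eef_pos: [0.4833, -0.226, 0.0956]
tool_rot: [0.002, 0.642, 0.767, 0.001]
contact_force: [3.9, -0.1, 6.7]
gripper_width: 0.141
```

Request:
move_arm:
  commands: "0 0 0 0.15 0 0 0; 0 0 0 0.15 0 0 0; 0 0 0 0 0 0 0; 0 0 0 0 0 0 0"

```text
t: 9.67
eef_pos: [0.4834, -0.2261, 0.0921]
tool_rot: [0.003, 0.642, 0.767, 0.001]
contact_force: [6.3, -0.8, 0.3]
gripper_width: 0.145
```

Request:
move_arm:
  commands: "0 0 0 0.15 0 0 0; 0 0 0 0.15 0 0 0; 0 0 0 0 0 0 0; 0 0 0 0 0 0 0"

```text
t: 10.0
eef_pos: [0.4834, -0.2257, 0.0883]
tool_rot: [0.002, 0.642, 0.767, 0.001]
contact_force: [10.7, -1.2, -7.6]
gripper_width: 0.142
```

The catches have snapped: the force rose, then dropped. I correct a ~1 mm lengthwise drift and ease off the rail slightly while going to the seat.

Request:
move_arm:
  commands: "0 0.1 0.05 0.15 0 0 0; 0 0.05 0 0.15 0 0 0; 0 0 0 0 0 0 0; 0 0 0 0 0 0 0"

```text
t: 10.33
eef_pos: [0.4833, -0.2249, 0.0858]
tool_rot: [0.002, 0.642, 0.766, 0.0]
contact_force: [6.0, -2.0, -1.6]
gripper_width: 0.147
```

Request:
move_arm:
  commands: "0 0 0 0.1 0 0 0; 0 0 0 0.1 0 0 0; 0 0 0 0 0 0 0; 0 0 0 0 0 0 0; 0 0 0 0 0 0 0"

```text
t: 10.75
eef_pos: [0.4833, -0.225, 0.0848]
tool_rot: [0.002, 0.642, 0.766, 0.001]
contact_force: [3.7, -1.5, 11.6]
gripper_width: 0.142
```

```bash
python3 d.py; python3 -c "
from h import *
o=bot.get_obs();print(o['eef_pos'],o['tool_rot'],o['contact_force'],o['torque'])"
```

```text
tcp n,t 0.4364191877129399 -0.30624136000002933
S stripe ends -0.382 -0.22949999999999987
  catch -0.3511261489055247
  catch -0.26096050368145063
T stripe ends None -0.23099999999999987
  catch 0.0
  catch -0.26040555584349573
[-0.25  -0.248 -0.246 -0.244 -0.242 -0.24  -0.238 -0.236 -0.234 -0.232
 -0.23  -0.228 -0.226 -0.224 -0.222 -0.22  -0.218 -0.216 -0.214 -0.212
 -0.21  -0.208 -0.206]
bar 0.437 [148. 146. 145. 144. 144. 144. 144. 143. 143. 144. 149. 142. 125. 108.
 130. 164. 187. 190. 191. 192. 192. 192. 191.]
bar 0.434 [158. 157. 157. 156. 157. 157. 156. 156. 157. 158. 159. 151. 134. 117.
 132. 164. 185. 191. 192. 192. 191. 191. 191.]
bar 0.431 [160. 160. 160. 160. 161. 161. 161. 161. 162. 162. 162. 155. 134. 123.
 134. 166. 183. 191. 193. 193. 192. 192. 193.]
rail 0.421 [139. 140. 142. 142. 140. 134. 140. 145. 145. 148. 156. 164. 148. 139.
 144. 171. 184. 190. 191. 194. 199. 205. 210.]
rail 0.417 [157. 158. 160. 164. 169. 170. 172. 174. 174. 175. 178. 182. 161. 152.
 155. 178. 188. 192. 193. 197. 202. 208. 210.]
rail 0.413 [165. 168. 172. 175. 177. 178. 179. 180. 180. 180. 178. 171. 151. 144.
 159. 180. 191. 193. 194. 200. 206. 212. 213.]
[ 0.48336062 -0.22496219  0.08478771] [2.40632166e-03 6.42389223e-01 7.66374397e-01 7.60747244e-04] [ 3.042252   -1.1120638  11.46087754] [-0.05852781 -0.40149321  0.0206504 ]
```

The bar is home: TCP z is 84.8 mm against 84.7 mm predicted, and the ends are level within about 0.3 mm. I press more firmly now.

Request:
move_arm:
  commands: "0 0 -0.03 0.1 0 0 0; 0 0 0 0 0 0 0; 0 0 0 0 0 0 0; 0 0 0 0 0 0 0; 0 0 0 0 0 0 0; 0 0 0 0 0 0 0"

```text
t: 11.35
eef_pos: [0.4834, -0.225, 0.0847]
tool_rot: [0.003, 0.642, 0.766, 0.001]
contact_force: [-0.1, 1.9, 21.6]
gripper_width: 0.143
```

```bash
python3 - <<'E'
from e import *
S=cam("scene");T=cam("top");o=bot.get_obs();print(o["eef_pos"],o["tool_rot"],o["contact_force"],o["torque"],o["gripper_width"])
a=[cv2.resize(C[0][y:y+75,x:x+133],(532,300),interpolation=cv2.INTER_CUBIC) for C,x,y in((S,140,185),(T,295,215))]
cv2.imwrite("pics/z6.png",cv2.cvtColor(np.vstack(a),cv2.COLOR_RGB2BGR))
E
```

```text
[ 0.48336888 -0.22495989  0.08473137] [0.00250282 0.64238814 0.76637441 0.0012149 ] [ 0.14434556  1.49946776 22.01824485] [0.28557676 0.2519715  0.09966243] 0.1454621309728367
```

View pics/z6.png

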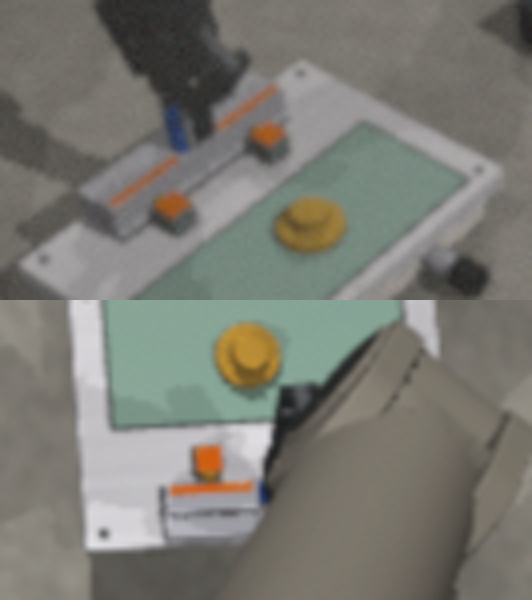

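Final views: both orange catches sit beside the seated bar, the bar lies along the rail, and the flange is untouched. The tool leans about 0.3° away from the rail, so I ease off, trim that tilt, snug it to the rail and press again.

Request:
move_arm:
  commands: "0 0 0 -0.1 0 0 0; 0 0 -0.05 0 0.3 0 0; 0 0 -0.03 0 0 0 0; 0 0 0 0 0 0 0; 0 0 0 0.05 0 0 0; 0 0 0 0.06 0 0 0; 0 0 0 0 0 0 0; 0 0 0 0 0 0 0; 0 0 0 0 0 0 0; 0 0 0 0 0 0 0"

```text
t: 12.28
eef_pos: [0.4833, -0.225, 0.0847]
tool_rot: [0.001, 0.642, 0.766, -0.0]
contact_force: [2.8, 0.4, 19.4]
gripper_width: 0.142
```

```bash
python3 d.py | head -9; python3 -c "
from h import *
o=bot.get_obs();print(o['eef_pos'],o['tool_rot'],o['contact_force'],o['torque'],o['t'])"
```

```text
tcp n,t 0.4363663163925497 -0.30626551019121256
S stripe ends -0.382 -0.22949999999999987
  catch -0.3510169215988447
  catch -0.2609998013207075
T stripe ends None -0.23099999999999987
  catch 0.0
  catch -0.2604096974816317
[-0.25  -0.248 -0.246 -0.244 -0.242 -0.24  -0.238 -0.236 -0.234 -0.232
 -0.23  -0.228 -0.226 -0.224 -0.222 -0.22  -0.218 -0.216 -0.214 -0.212
[ 0.48331281 -0.22499524  0.08471165] [ 1.37168067e-03  6.42338243e-01  7.66419913e-01 -4.66129595e-04] [ 2.08405221  1.59876181 20.33148424] [ 0.40147174 -0.3176935   0.06125495] 12.3833
```

Tilt is down to about 0.1°, the bar pushes lightly on the rail and there is about 20 N of downward push. I hand in.

```bash
python3 -c "
from h import *
print(bot.hand_in());o=bot.get_obs();print(o['contact_force'],o['eef_pos'])"
```

```text
the job is handed in; nothing more can be done
None
the job is handed in; nothing more can be done
```

The straightedge is home on its seat strip, still gripped and pressed down with about 20 N, and I handed the job in at about 12.4 s. I gripped it by the blue grip and laid its flat face against the rail, orange stripe towards the catches. I then pressed it down; the force rose to about 9 N, then dropped as the catches snapped. While it went down after the snap, I shifted it about 1.5 mm along the rail to correct drift.

- **Height:** at the last check the tool was at 84.7 mm, the height I predicted for fully home.
- **Ends and rail:** the ends were level with the rail's to about 0.3 mm. The bar was pushing on the rail with about 2 N, and the tool tilt was about 0.1°.
- **Other things:** none looked moved in the pictures, but I did not check each one at the end.
- **What disagreed:** before pressing, the two cameras differed by about 1.5 mm on the lengthwise position; they agreed once it was home. The tool also read about 0.4 mm further from the rail at the end than at first contact. I put that down to tilt and flexing, but a very small gap is possible.

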